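# Stand the blue board-layout chart on its kickstand

### The arm

A 7-joint arm with a two-finger parallel gripper is mounted at the origin on the work surface. World frame = base frame: x ahead of the robot, y to its left, z up, the work surface at z = 0. Lengths are in m, angles in rad, forces in N, time in s.
With the tool pointing down it reaches from about 0.4 to 0.85 m from the base axis. Payload 10.4 kg.
Tool frame: the origin (TCP) lies at the centre of the arm's flange, where the gripper is bolted on; the fingertips stand 173 mm ahead of it and the grasp point (between the pads) lies 155 mm ahead of it (manip.nose_length is the distance from the TCP to the fingertips, in m); z points along the fingers, x is the direction in which the jaws open and shut, and the axes are right-handed (so a half turn about z gives the same grasp; the last joint's range is limited). The gripper opens to 85 mm and grips with 20 to 120 N. Pads are 22 mm wide; open, the fingers measure 114 mm over their backs; the gripper's body (76 mm by 85 mm) begins 54 mm behind the grasp point. The pads swing forward as they close: fully open they stand 13 mm farther back than shut.
Start: joints at [1.291, 0.332, -0.065, 1.46, 0.022, 1.35, -0.088], TCP at [0.159, -0.605, 0.405] pointing down, gripper open.
Joint ranges: [-2.6, 2.6], [-0.5, 2.12], [-1.47, 1.34], [0.16, 2.42], [-1.27, 4.41], [0.06, 2.06], [-2.6, 2.6]. Speed limits (rad/s): [2.22, 2.22, 2.79, 2.79, 3.14, 3.14, 3.14].

### API

Orientations are given as a unit quaternion [x, y, z, w].
In Python, from workcell import status, cams, order, manip gives the robot as it stands.
- The arm moves only by the tool servo_tool, never from a script. Its argument "motion" is a list that holds one entry, the list of rows, each a list of 6 numbers: the shift along the tool's x, y, z in units of 50 mm (1.0 is 50 mm), then the turn, a rotation vector about the tool's x, y, z in units of 5 degrees (1.0 is 5 degrees). In form: [[[x, y, z, ax, ay, az], ...]]. A call has 1 to 12 rows; each row shifts and turns the pose as measured when the row begins, along the tool's axes as they then stand; what a row does not reach is not made up. A row lasts 1/10 s, in which the tool goes at most 50 mm and 8.59 degrees, less where a joint would pass 70% of its speed; a pose out of reach is approached as far as the arm can. A call is refused whole if a number of a shift passes 1 or a number of a turn 1, either way. A call with a gripper value outside its range is refused whole. "jaw" is the closure in counts, from 0 (fully open) to 255 (shut), set as the call begins (left out, the last holds). The fingers move at their own pace and stop on an object; "force" is the grip in N (left out, the last holds). Time passes only in rows, so rows that do not move let the fingers close. It gives the time, the measured TCP pose, the force and the opening at its end, in the units of the state.
- status.get_obs(): the state, without advancing time (a new reading comes with each control period).
- cams.camera(name): name is "scene" or "top"; returns a dict with "color" (384x512x3 uint8, red, green, blue), "vertical_fov" (degrees; the focal length in pixels is half the picture's height over the tangent of half this angle, whatever the lens; pixels are square), "cx", "cy" (the principal point, pixels), "extrinsics" (4x4, takes a point from camera to world coordinates). Camera axes: x right, y down, z forward; pixel columns grow to the right and rows downward; lengths in m; the calibration is good to about 2 mm. A picture is of the moment at which its call begins. There is no depth.
- order.hand_in(): hands the job in, once; it reports no verdict.
The state is a dict: "clock": time; "joint_pos": joint angles; "joint_velocities": joint speeds; "tau": joint torques, N m; "position": TCP position; "ee_rot": TCP orientation; "ft_force": force on the tool from outside, world axes, zero at the start; "torque": the same for the moment, N m; "grip_width": opening from 0.0 (shut) to 1.0 (fully open).
Only numpy, scipy, OpenCV 4.12 (cv2) and the standard library are available. Lean on these libraries where they do the work, as an engineer would, in place of code of your own. Each camera call takes 0.05 s, during which the arm holds its last target.

### The job

Take the blue reference chart out of its holder, with its kickstand leg unfolded all the way, and stand it up on that leg on the black square pad: its bottom edge along the yellow stripe, its leg on the side of the stripe away from the robot. Leave the orange chart in its holder.

Things in the scene. Friction and masses are not known exactly. Their poses are not given: they have to be found in the camera images.
- blue_center (a point): Centre of the blue chart: panel 120 mm wide (y), 120 high (z), 10 thick (x), 0.25 kg; white printed face on -x, blue back with kickstand on +x. Starts upright in a fixed grey holder, bottom 8 above the table, face roughly to the robot; swaps places with the orange one. The holder grips only its lower corners. The top edge is free to pinch from above: 34 mm either side of the middle, 60 down.
- blue_leg (a joint): Kickstand angle: 0 folded on the back, 0.524 fully out at its stop, starts 0 to 0.1; stiff, stays where left. Hinge line along chart y, 10 mm behind (+x) and 56 above its centre. U leg, arms 88 apart, reaches 113 below the hinge. On the leg unfolded the chart leans back (top to +x) 15 to 17 degrees, on its lower rear edge and foot bar; let go upright it tips back onto the leg by itself.
- blue_roll (a point): Centre of the black thumb roll (14 mm diameter, 22 long along y) on the lever that goes up from the leg's hinge: 34 mm above the hinge line when folded, at chart y = +52, so it stands free above the chart's top edge (60 above the chart's centre). Pushed about 17 mm to the chart's -x, over the top edge (1.5 N), it swings the leg out behind to its stop. Axes turn with the leg.
- stripe (a point): Middle of the yellow stripe (120 mm long along its y, 10 wide) on top of the black square pad (160 x 160 x 2 mm, fixed on the table, the one with the stripe). The stripe lies 45 mm to the -x side of the pad's centre; its x points roughly away from the robot, z up.
- orange_center (a point): Centre of the orange chart, like the blue one in all but colour, upright in its own holder. A bystander.

How it is judged:
On the way:
1. the blue chart's leg is unfolded (at least 0.42 rad) (value of joint blue_leg above 0.42 rad), for 0.2 s.
At the end, for the whole second after the job is handed in: The blue chart stands still on its lower edge and its leg (0.38 rad open or more, leaning back 9 to 24 degrees), bottom edge within 20 mm of the stripe both ways and 14 degrees of parallel, leg on the far (+x) side; the orange chart moved under 20 mm (value of joint blue_leg above 0.38 rad and angle between blue_center's own z axis and vertical between 0.16 and 0.42 rad and x of blue_center in the frame of stripe between -0.007 and 0.037 m and y of blue_center in the frame of stripe between -0.02 and 0.02 m and angle between the y axis of blue_center and the y axis of stripe, either way round below 0.25 rad and distance of orange_center from where it was at the start of the episode below 0.02 m and linear speed of blue below 0.02 m/s and y of blue_roll in the frame of stripe above 0.02 m and height (world z) of blue_center below 0.08 m); the robot touches nothing.
It fails at once if the orange chart is taken out or knocked aside (moved more than 30 mm) (distance of orange_center from where it was at the start of the episode above 0.03 m).
It also fails if it takes over 54 s, if anything falls off the work surface, if the arm or the gripper's body presses on something with over 40 N, if the wrist force passes 120 N, or if a joint passes its speed limit or range.

## Working session

There is one attempt and no reset: what is moved stays moved. The work goes in short steps, Python scripts to look and compute and a tool call to move; the robot and the scene stay as the last step left them, time stands still between calls to the robot, and variables do not carry over. Pictures are saved under pics/ and viewed, and the job is handed in when it is done.

Besides the shell and the picture viewer there is one more tool, called as name(argument=value, ...) on one line, values as JSON. servo_tool: Moves the arm, as the interface text tells. Its arguments: {"type":"object","properties":{"motion":{"type":"array","items":{"type":"array","items":{"type":"array","items":{"type":"number"}}}},"jaw":{"type":"number"},"force":{"type":"number"}},"required":["motion"]}

```bash
ls; mkdir -p pics; python3 - <<'E'
from workcell import status,cams,manip
import cv2,numpy as np
o=status.get_obs()
for k,v in o.items(): print(k,np.round(v,3))
for n in("scene","top"):
    c=cams.camera(n); cv2.imwrite(f"pics/{n}0.png",c["color"][:,:,::-1]); print(n,c["vertical_fov"],c["cx"],c["cy"]);print(np.round(c["extrinsics"],4).tolist())
    np.savez(f"{n}0.npz",**{k:np.array(v) for k,v in c.items()})
E
```

```text
pics
clock 0.0
joint_pos [ 1.291  0.333 -0.065  1.461  0.022  1.35  -0.088]
joint_velocities [ 0.001  0.     0.003 -0.002 -0.001  0.001 -0.001]
tau [ 0.0000e+00 -6.2545e+01  4.9000e-02 -3.9160e+01  1.6000e-02  1.0000e-02
  0.0000e+00]
position [ 0.159 -0.604  0.404]
ee_rot [ 0.792 -0.611 -0.001 -0.   ]
ft_force [ 0.207 -0.22  -0.104]
torque [-0.011 -0.007  0.015]
grip_width 1.0
scene 50.431319635678186 256.65783409447164 198.73482232359336
[[0.2794, 0.5558, -0.783, 1.2154], [0.96, -0.1754, 0.218, -0.174], [-0.0162, -0.8126, -0.5826, 0.6343], [0.0, 0.0, 0.0, 1.0]]
top 47.918665948781005 256.7839232655843 186.88143388374067
[[-0.0224, -0.9919, 0.1248, 0.384], [-0.9997, 0.0206, -0.0159, 0.0263], [0.0132, -0.1252, -0.992, 1.2706], [0.0, 0.0, 0.0, 1.0]]
```

View pics/scene0.png

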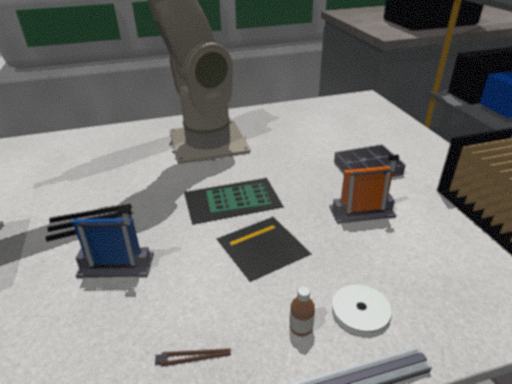

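View pics/top0.png

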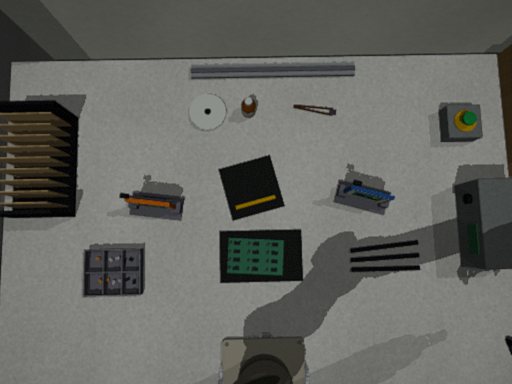

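```bash
cat > h.py <<'E'
import numpy as np,cv2
def load(f):
    d=np.load(f); return {k:d[k] for k in d.files}
def grab(n,tag):
    from workcell import cams
    c=cams.camera(n); np.savez(f"{tag}.npz",**{k:np.array(v) for k,v in c.items()}); return load(f"{tag}.npz")
def ray(c,u,v):
    f=c["color"].shape[0]/2/np.tan(np.radians(float(c["vertical_fov"]))/2)
    d=np.array([(u-c["cx"])/f,(v-c["cy"])/f,1.0]);E=c["extrinsics"]
    return E[:3,3],E[:3,:3]@d
def onz(c,u,v,z):
    o,d=ray(c,u,v); return o+d*(z-o[2])/d[2]
def proj(c,p):
    f=c["color"].shape[0]/2/np.tan(np.radians(float(c["vertical_fov"]))/2)
    E=c["extrinsics"]; q=E[:3,:3].T@(np.array(p)-E[:3,3]); return f*q[0]/q[2]+c["cx"],f*q[1]/q[2]+c["cy"]
def tri(c1,p1,c2,p2):
    o1,d1=ray(c1,*p1);o2,d2=ray(c2,*p2)
    A=np.stack([d1,-d2],1);s=np.linalg.lstsq(A,o2-o1,rcond=None)[0]
    a=o1+d1*s[0];b=o2+d2*s[1];return (a+b)/2,np.linalg.norm(a-b)
def crop(c,x0,y0,w,h,k,name):
    im=c["color"][y0:y0+h,x0:x0+w,::-1]; cv2.imwrite(name,cv2.resize(im,None,fx=k,fy=k,interpolation=cv2.INTER_CUBIC))
E
python3 - <<'E'
from h import *
t=load("top0.npz");s=load("scene0.npz")
a=t["color"];b=s["color"]
crop(t,325,155,80,60,10,"pics/tb.png");crop(s,60,190,110,90,7,"pics/sb.png")
hsv=cv2.cvtColor(a,cv2.COLOR_RGB2HSV)
m=cv2.inRange(hsv,(20,120,100),(35,255,255)); m[:180]=0;m[225:]=0;m[:,:200]=0;m[:,300:]=0
r=cv2.minAreaRect(cv2.findNonZero(m));print(r)
P=np.array([onz(t,*p,0.002) for p in cv2.boxPoints(r)]);print(P.round(4));print("stripe",P.mean(0))
E
```

```text
((254.8778533935547, 201.56561279296875), (3.2489471435546875, 39.82968521118164), 74.2913589477539)
[[ 0.4901  0.0705  0.002 ]
 [ 0.5197 -0.0432  0.002 ]
 [ 0.5103 -0.0456  0.002 ]
 [ 0.4809  0.0681  0.002 ]]
stripe [0.50023676 0.01243617 0.002     ]
```

View pics/tb.png

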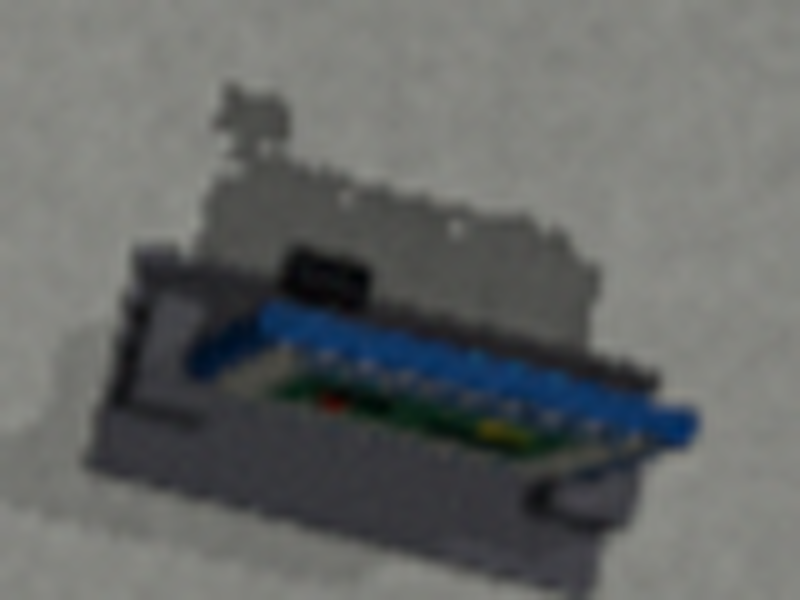

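View pics/sb.png

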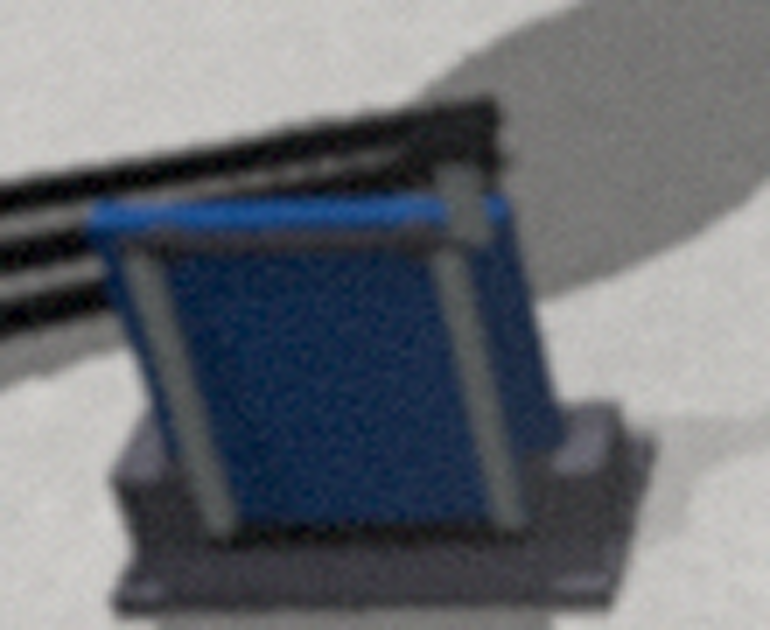

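```bash
python3 - <<'E'
from h import *
t=load("top0.npz");s=load("scene0.npz")
hsv=cv2.cvtColor(t["color"],cv2.COLOR_RGB2HSV)
# bright blue of the top edge
m=cv2.inRange(hsv,(100,150,90),(125,255,255)); m[:155]=0;m[215:]=0;m[:,:325]=0;m[:,405:]=0
r=cv2.minAreaRect(cv2.findNonZero(m));print(r)
B=cv2.boxPoints(r);P=np.array([onz(t,*p,0.128) for p in B]);print(P.round(4),P.mean(0).round(4))
T=lambda X,Y:(325+(X+.5)/10-.5,155+(Y+.5)/10-.5)
S=lambda X,Y:(60+(X+.5)/7-.5,190+(Y+.5)/7-.5)
for n,a,b in(("L",(262,318),(510,208)),("R",(695,425),(95,215)),):
    print(n,onz(t,*T(*a),.128).round(4),onz(s,*S(*b),.128).round(4),tri(t,T(*a),s,S(*b)))
print("roll top",onz(t,*T(325,270),.162), onz(s,*S(463,120),.162))
# table check: stripe in the scene
h2=cv2.cvtColor(s["color"],cv2.COLOR_RGB2HSV);m=cv2.inRange(h2,(18,100,120),(35,255,255));m[:215]=0;m[255:]=0;m[:,:220]=0;m[:,290:]=0
r=cv2.minAreaRect(cv2.findNonZero(m));P=np.array([onz(s,*p,0.002) for p in cv2.boxPoints(r)]);print("stripe scene",P.round(4).tolist(),P.mean(0))
E
```

```text
((373.31939697265625, 191.76797485351562), (41.2294921875, 2.9039900302886963), 14.534454345703125)
[[ 0.5195 -0.2491  0.128 ]
 [ 0.527  -0.2514  0.128 ]
 [ 0.497  -0.3569  0.128 ]
 [ 0.4895 -0.3545  0.128 ]] [ 0.5082 -0.303   0.128 ]
L [ 0.5241 -0.2433  0.128 ] [ 0.5279 -0.2422  0.128 ] (array([ 0.52437705, -0.24315375,  0.12559174]), np.float64(0.0013269703735026058))
R [ 0.4929 -0.3577  0.128 ] [ 0.4953 -0.3569  0.128 ] (array([ 0.4930143 , -0.35782649,  0.12648131]), np.float64(0.0007805214534990929))
roll top [ 0.53211248 -0.25228414  0.162     ] [ 0.52938776 -0.24857774  0.162     ]
stripe scene [[0.5104, -0.0464, 0.002], [0.4803, 0.0716, 0.002], [0.4945, 0.0706, 0.002], [0.5236, -0.0461, 0.002]] [0.50220079 0.01243434 0.002     ]
```

```bash
cat > plan.py <<'E'
import sys,numpy as np
from scipy.spatial.transform import Rotation as R
from workcell import status
def plan(pos,heading,n,tilt=0.):
    """target TCP pos; tool down, tool x along heading (deg); tilt deg about tool y"""
    o=status.get_obs();p=np.array(o["position"]);r=R.from_quat(o["ee_rot"])
    h=np.radians(heading);X=np.array([np.cos(h),np.sin(h),0]);Z=np.array([0,0,-1.]);M=np.stack([X,np.cross(Z,X),Z],1)
    g=R.from_matrix(M)*R.from_rotvec([0,np.radians(tilt),0])
    rv=(r.inv()*g).as_rotvec()/n; d=(np.array(pos)-p)/n
    print("t",o["clock"],"pos",p.round(4),"heading",np.degrees(np.arctan2(*r.as_matrix()[1::-1,0])).round(2),"F",np.round(o["ft_force"],1),"w",round(o["grip_width"],3))
    for i in range(n):
        print(np.round(np.r_[r.inv().apply(d)/.05,np.degrees(rv)/5],2).tolist(),end=", "); r=r*R.from_rotvec(rv)
    print()
if __name__=="__main__":
    a=[float(x) for x in sys.argv[1:]]; plan(a[:3],a[3],int(a[4]),a[5] if len(a)>5 else 0.)
E
python3 plan.py 0.33 -0.30 0.42 -15.3 12
```

```text
t 0.1 pos [ 0.1587 -0.6044  0.404 ] heading -75.29 F [-0.1 -0.3 -1.2] w 0.995
[-0.42, -0.4, -0.03, -0.0, 0.0, -1.0], [-0.38, -0.44, -0.03, -0.0, 0.0, -1.0], [-0.34, -0.47, -0.03, -0.0, 0.0, -1.0], [-0.3, -0.5, -0.03, -0.0, 0.0, -1.0], [-0.25, -0.52, -0.03, -0.0, 0.0, -1.0], [-0.21, -0.54, -0.03, -0.0, 0.0, -1.0], [-0.16, -0.56, -0.03, -0.0, 0.0, -1.0], [-0.11, -0.57, -0.03, -0.0, 0.0, -1.0], [-0.06, -0.58, -0.03, -0.0, 0.0, -1.0], [-0.01, -0.58, -0.03, -0.0, 0.0, -1.0], [0.04, -0.58, -0.03, -0.0, 0.0, -1.0], [0.09, -0.57, -0.03, -0.0, 0.0, -1.0],
```

servo_tool(motion=[[[-0.42,-0.4,-0.03,0,0,-1],[-0.38,-0.44,-0.03,0,0,-1],[-0.34,-0.47,-0.03,0,0,-1],[-0.3,-0.5,-0.03,0,0,-1],[-0.25,-0.52,-0.03,0,0,-1],[-0.21,-0.54,-0.03,0,0,-1],[-0.16,-0.56,-0.03,0,0,-1],[-0.11,-0.57,-0.03,0,0,-1],[-0.06,-0.58,-0.03,0,0,-1],[-0.01,-0.58,-0.03,0,0,-1],[0.04,-0.58,-0.03,0,0,-1],[0.09,-0.57,-0.03,0,0,-1]]], jaw=255, force=30)

```text
clock: 1.3
position: [0.3268, -0.2879, 0.4178]
ee_rot: [0.993, -0.116, -0.004, -0.003]
ft_force: [0.7, 0.1, -0.3]
grip_width: 0.002
```

```bash
python3 plan.py 0.577 -0.264 0.40 -15.3 8
```

```text
t 1.3 pos [ 0.3268 -0.2879  0.4178] heading -13.32 F [ 0.7  0.1 -0.3] w 0.002
[0.6, -0.2, 0.04, -0.01, 0.01, 0.05], [0.59, -0.2, 0.04, -0.01, 0.01, 0.05], [0.59, -0.21, 0.04, -0.01, 0.01, 0.05], [0.59, -0.21, 0.04, -0.01, 0.01, 0.05], [0.59, -0.21, 0.04, -0.01, 0.01, 0.05], [0.59, -0.22, 0.04, -0.01, 0.01, 0.05], [0.59, -0.22, 0.04, -0.01, 0.01, 0.05], [0.59, -0.22, 0.04, -0.01, 0.01, 0.05],
```

servo_tool(motion=[[[0.6,-0.2,0.04,-0.01,0.01,0.05],[0.59,-0.2,0.04,-0.01,0.01,0.05],[0.59,-0.21,0.04,-0.01,0.01,0.05],[0.59,-0.21,0.04,-0.01,0.01,0.05],[0.59,-0.21,0.04,-0.01,0.01,0.05],[0.59,-0.22,0.04,-0.01,0.01,0.05],[0.59,-0.22,0.04,-0.01,0.01,0.05],[0.59,-0.22,0.04,-0.01,0.01,0.05],[0,0,0,0,0,0]]])

```text
clock: 2.2
position: [0.5865, -0.2571, 0.3969]
ee_rot: [0.991, -0.131, -0.003, 0.0]
ft_force: [-0.6, 0.6, 0.1]
grip_width: 0.001
```

```bash
python3 plan.py 0.577 -0.264 0.313 -15.3 4
```

```text
t 2.2 pos [ 0.5865 -0.2571  0.3969] heading -15.07 F [-0.6  0.6  0.1] w 0.001
[-0.03, 0.05, 0.42, 0.0, 0.01, 0.01], [-0.04, 0.05, 0.42, 0.0, 0.01, 0.01], [-0.04, 0.05, 0.42, 0.0, 0.01, 0.01], [-0.04, 0.05, 0.42, 0.0, 0.01, 0.01],
```

servo_tool(motion=[[[-0.03,0.05,0.42,0,0.01,0.01],[-0.04,0.05,0.42,0,0.01,0.01],[-0.04,0.05,0.42,0,0.01,0.01],[-0.04,0.05,0.41,0,0.01,0.01],[0,0,0,0,0,0]]])

```text
clock: 2.7
position: [0.575, -0.2651, 0.309]
ee_rot: [0.991, -0.133, -0.002, 0.0]
ft_force: [-1.5, -0.2, 0.1]
grip_width: -0.002
```

```bash
python3 - <<'E'
from h import *
for n in("scene","top"): 
    c=grab(n,n+"1"); crop(c,*((60,170,110,100,6) if n=="scene" else (310,130,100,80,7)),f"pics/{n}1.png")
E
python3 plan.py 0.55 -0.257 0.313 -15.3 3
```

```text
t 2.8 pos [ 0.5763 -0.2649  0.3123] heading -15.21 F [ 0.7  0.2 -0.2] w -0.002
[-0.18, -0.0, -0.0, 0.0, 0.0, 0.01], [-0.18, -0.0, -0.0, 0.0, 0.0, 0.01], [-0.18, -0.0, -0.0, 0.0, 0.0, 0.01],
```

View pics/scene1.png

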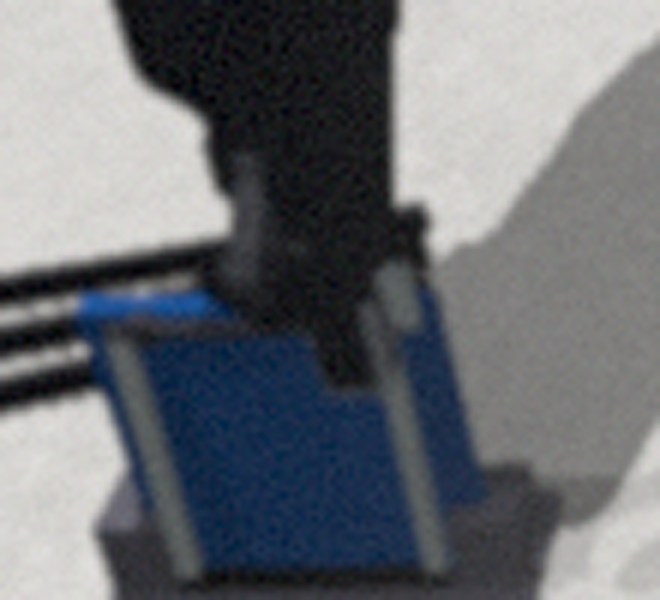

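View pics/top1.png

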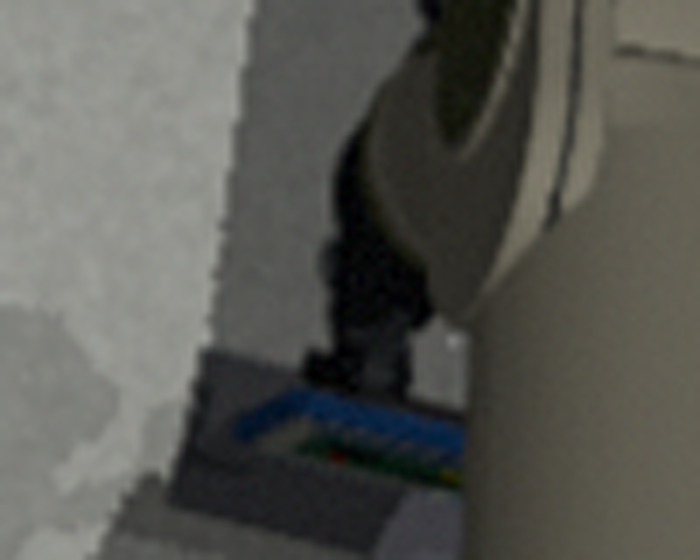

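```bash
python3 - <<'E'
from h import *
t=load("top1.npz");s=load("scene1.npz")
for p in((.576,-.265,.14),(.576,-.265,.16),(.532,-.2525,.158)):
    a=proj(t,p);b=proj(s,p);print("top crop",(a[0]-310)*7,(a[1]-130)*7,"scene crop",(b[0]-60)*6,(b[1]-170)*6)
S=lambda X,Y:(60+(X+.5)/6-.5,170+(Y+.5)/6-.5)
print(onz(s,*S(345,385),.14))
E
```

```text
top crop 342.63954037328205 253.8257716766394 scene crop 358.8265646427623 370.4902080144521
top crop 355.9003066757217 244.59454890103905 scene crop 345.14304974774757 321.02453387907286
top crop 327.3285523330338 362.6126167621465 scene crop 384.58500203911535 236.89842608934146
[ 0.58049656 -0.27000768  0.14      ]
```

servo_tool(motion=[[[-0.15,-0.08,0,0,0,0],[-0.15,-0.02,0,0,0,0],[-0.15,0,0,0,0,0],[-0.1,0,0,0,0,0],[-0.1,0,0,0,0,0]]])

```text
clock: 3.3
position: [0.545, -0.2497, 0.317]
ee_rot: [0.991, -0.132, 0.003, 0.002]
ft_force: [0.6, -0.1, -0.4]
grip_width: 0.001
```

servo_tool(motion=[[[-0.08,0,0.04,0,0,0],[-0.08,0,0.04,0,0,0],[-0.06,0,0,0,0,0]]])

```text
clock: 3.6
position: [0.5335, -0.2468, 0.3135]
ee_rot: [0.991, -0.132, 0.004, 0.002]
ft_force: [2.1, -1.0, -1.6]
grip_width: 0.0
```

```bash
python3 - <<'E'
from h import *
c=grab("scene","scene2"); crop(c,60,170,110,100,6,"pics/scene2.png")
E
python3 plan.py 0.55 -0.257 0.313 -15.3 1
```

```text
t 3.65 pos [ 0.5332 -0.2467  0.3134] heading -15.17 F [ 0.4 -1.  -0.1] w 0.0
[0.38, 0.11, 0.01, 0.03, -0.09, 0.03],
```

View pics/scene2.png

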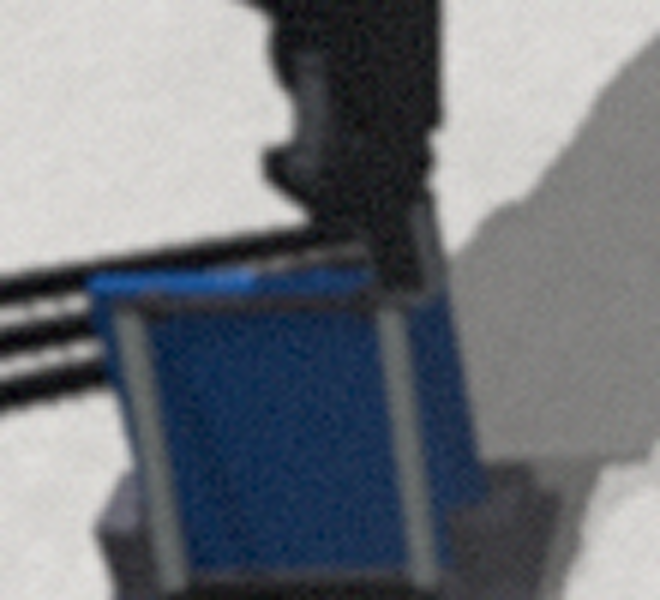

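servo_tool(motion=[[[-0.08,0,0,0,0,0],[-0.08,0,0,0,0,0],[-0.08,0,0,0,0,0]]])

```text
clock: 3.95
position: [0.5215, -0.2436, 0.3129]
ee_rot: [0.991, -0.132, 0.004, 0.002]
ft_force: [7.1, -1.8, -3.8]
grip_width: -0.002
```

```bash
python3 - <<'E'
from h import *
c=grab("scene","scene3"); crop(c,60,170,110,100,6,"pics/scene3.png")
E
python3 plan.py 0.55 -0.257 0.313 -15.3 1
```

```text
t 4.0 pos [ 0.5212 -0.2435  0.3129] heading -15.16 F [ 6.1 -1.2 -3.3] w -0.001
[0.63, 0.11, 0.0, 0.03, -0.11, 0.03],
```

View pics/scene3.png

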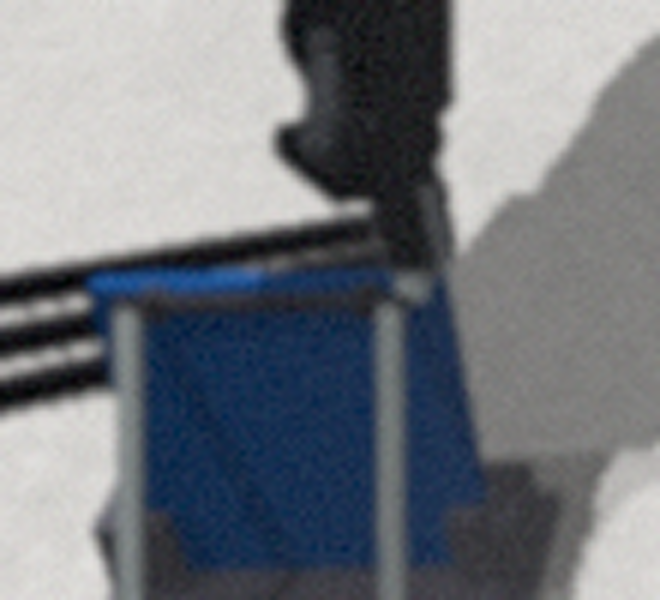

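servo_tool(motion=[[[-0.05,0,0,0,0,0],[-0.05,0,0,0,0,0]]])

```text
clock: 4.2
position: [0.5176, -0.2426, 0.313]
ee_rot: [0.991, -0.132, 0.008, 0.002]
ft_force: [14.5, -5.1, -11.1]
grip_width: -0.001
```

```bash
python3 - <<'E'
from h import *
c=grab("scene","scene4"); crop(c,60,170,110,130,5,"pics/scene4.png")
E
python3 plan.py 0.55 -0.257 0.313 -15.3 1
```

```text
t 4.25 pos [ 0.5175 -0.2426  0.3131] heading -15.15 F [12.2 -4.7 -8. ] w -0.002
[0.7, 0.11, 0.01, 0.02, -0.19, 0.03],
```

View pics/scene4.png

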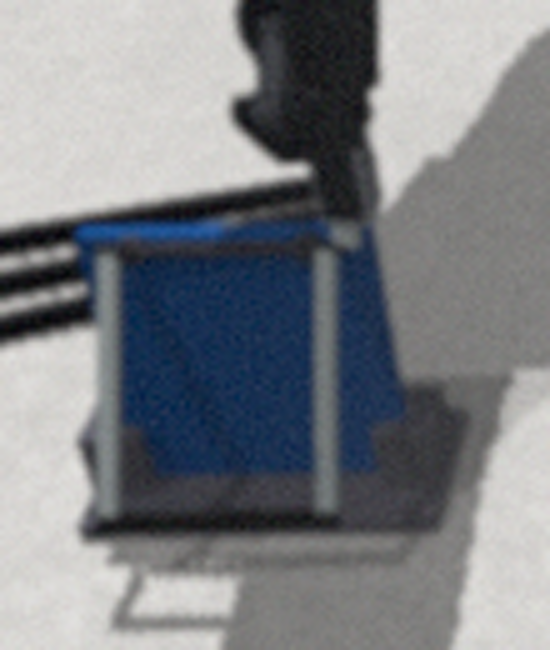

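```bash
python3 - <<'E'
from h import *
s=load("scene4.npz")
S=lambda X,Y:(60+(X+.5)/5-.5,170+(Y+.5)/5-.5)
P=onz(s,*S(222,520),.026);print(P)
c=np.array([.5085,-.3005,0]);x=np.array([.9646,-.264,0]);y=np.array([.264,.9646,0]);print((P-c)@x,(P-c)@y)
print(proj(s,c+x*.0665+y*0+[0,0,.026]))
E
python3 plan.py 0.577 -0.264 0.313 -15.3 4
```

```text
[ 0.55702536 -0.31949978  0.026     ]
0.05182350371796115 -0.005516495657167965
(np.float64(104.63595802141393), np.float64(278.8393081452533))
t 4.25 pos [ 0.5175 -0.2426  0.3131] heading -15.15 F [12.2 -4.7 -8. ] w -0.002
[0.31, 0.03, 0.01, 0.01, -0.05, 0.01], [0.31, 0.03, 0.0, 0.01, -0.05, 0.01], [0.31, 0.03, 0.0, 0.01, -0.05, 0.01], [0.32, 0.03, 0.0, 0.01, -0.05, 0.01],
```

servo_tool(motion=[[[0.31,0.03,0,0.01,-0.05,0.01],[0.31,0.03,0,0.01,-0.05,0.01],[0.31,0.03,0,0.01,-0.05,0.01],[0.32,0.03,0,0,-0.05,0.01],[0,0,-1,0,0,0],[0,0,-0.8,0,0,0],[0.3,0,-0.5,0,0,0]]])

```text
clock: 4.95
position: [0.5899, -0.2698, 0.4263]
ee_rot: [0.991, -0.134, -0.009, -0.002]
ft_force: [1.5, -0.4, -0.3]
grip_width: -0.0
```

```bash
python3 - <<'E'
from h import *
c=grab("scene","scene5"); crop(c,60,180,110,110,6,"pics/scene5.png")
c=grab("top","top5"); crop(c,310,140,110,80,7,"pics/top5.png")
E
python3 plan.py 0.577 -0.264 0.313 -15.3 4
```

```text
t 5.05 pos [ 0.5917 -0.2699  0.4275] heading -15.38 F [ 0.2  0.  -0.9] w -0.002
[-0.07, -0.01, 0.57, -0.01, 0.04, -0.0], [-0.07, -0.01, 0.57, -0.01, 0.04, -0.0], [-0.07, -0.01, 0.57, -0.01, 0.04, -0.0], [-0.08, -0.01, 0.57, -0.01, 0.04, -0.0],
```

View pics/scene5.png

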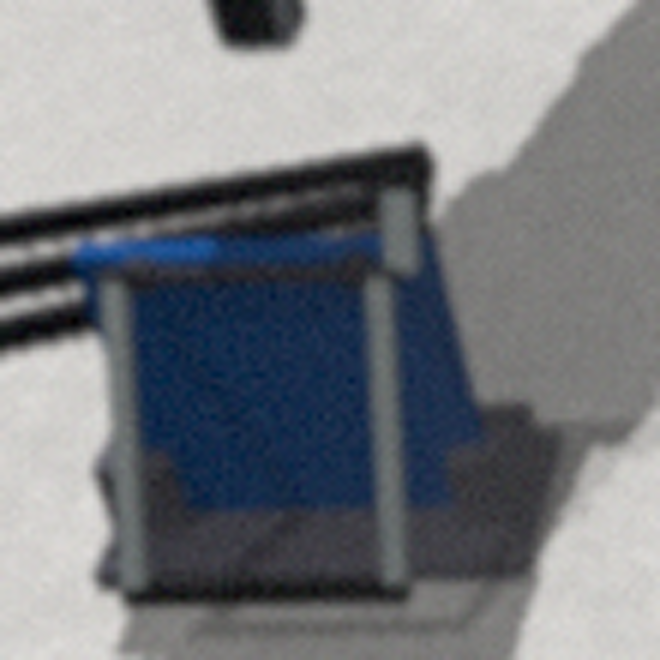

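View pics/top5.png

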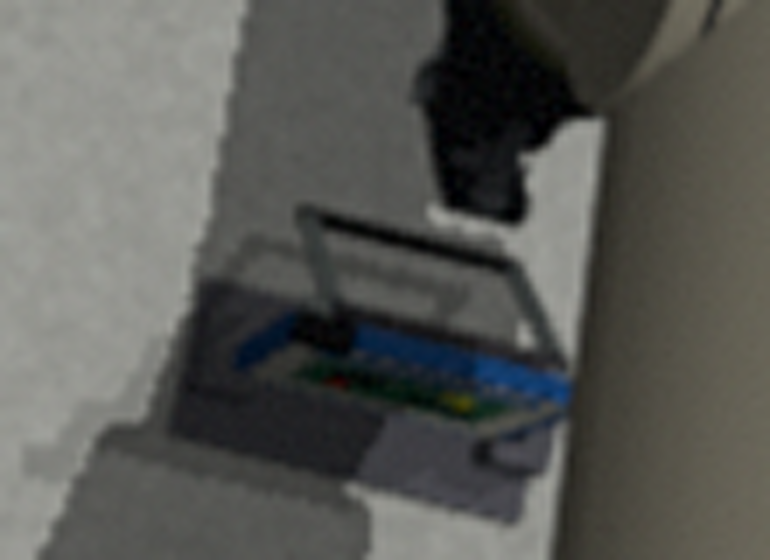

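```bash
python3 - <<'E'
from h import *
t=load("top5.npz");s=load("scene5.npz")
T=lambda X,Y:(310+(X+.5)/7-.5,140+(Y+.5)/7-.5)
S=lambda X,Y:(60+(X+.5)/6-.5,180+(Y+.5)/6-.5)
c=np.array([.5085,-.3005,.068]);x=np.array([.9646,-.264,0]);y=np.array([.264,.9646,0])
for n,a,b in(("foot+y",(310,212),(405,588)),("foot-y",(515,268),(130,592)),("topL",(300,318),(437,243)),("topR",(570,385),(78,255))):
    P,e=tri(t,T(*a),s,S(*b));print(n,P.round(4),round(e,4),"chart",((P-c)@x).round(4),((P-c)@y).round(4),(P-c)[2].round(4))
print("roll", [(v-c)@x for v in [onz(t,*T(325,333),.153)]])
E
```

```text
foot+y [ 0.5846 -0.276   0.0286] 0.0044 chart 0.067 0.0438 -0.0394
foot-y [ 0.5593 -0.363   0.0282] 0.0004 chart 0.0655 -0.0469 -0.0398
topL [ 0.5279 -0.2453  0.1268] 0.0057 chart 0.0041 0.0583 0.0588
topR [ 0.5001 -0.3544  0.1262] 0.0072 chart 0.0061 -0.0542 0.0582
roll [np.float64(-0.0032995201839942957)]
```

```bash
python3 plan.py 0.5053 -0.312 0.39 -15.3 6
```

```text
t 5.05 pos [ 0.5917 -0.2699  0.4275] heading -15.38 F [ 0.2  0.  -0.9] w -0.002
[-0.24, 0.21, 0.13, -0.0, 0.02, -0.0], [-0.24, 0.21, 0.13, -0.0, 0.02, -0.0], [-0.24, 0.21, 0.13, -0.0, 0.02, -0.0], [-0.24, 0.21, 0.13, -0.0, 0.02, -0.0], [-0.24, 0.21, 0.13, -0.0, 0.02, -0.0], [-0.24, 0.21, 0.13, -0.0, 0.02, -0.0],
```

servo_tool(motion=[[[-0.24,0.21,0.13,0,0.02,0],[-0.24,0.21,0.13,0,0.02,0],[-0.24,0.21,0.13,0,0.02,0],[-0.24,0.21,0.13,0,0.02,0],[-0.24,0.21,0.13,0,0.02,0],[-0.24,0.21,0.13,0,0.02,0],[0,0,0,0,0,0],[0,0,0,0,0,0]]], jaw=0)

```text
clock: 5.85
position: [0.4992, -0.3108, 0.3826]
ee_rot: [0.991, -0.133, -0.006, -0.003]
ft_force: [1.0, 0.3, -0.2]
grip_width: 1.0
```

```bash
python3 plan.py 0.5053 -0.312 0.265 -15.3 8;python3 - <<'E'
from h import *
c=grab("scene","scene6"); crop(c,50,150,130,130,5,"pics/scene6.png")
E
```

```text
t 5.85 pos [ 0.4992 -0.3108  0.3826] heading -15.32 F [ 1.   0.3 -0.2] w 1.0
[0.02, 0.0, 0.29, -0.01, 0.02, -0.0], [0.02, 0.0, 0.29, -0.01, 0.02, -0.0], [0.02, -0.0, 0.29, -0.01, 0.02, -0.0], [0.02, -0.0, 0.29, -0.01, 0.02, -0.0], [0.02, -0.0, 0.29, -0.01, 0.02, -0.0], [0.02, -0.0, 0.29, -0.01, 0.02, -0.0], [0.02, -0.0, 0.29, -0.01, 0.02, -0.0], [0.02, -0.0, 0.29, -0.01, 0.02, -0.0],
```

View pics/scene6.png

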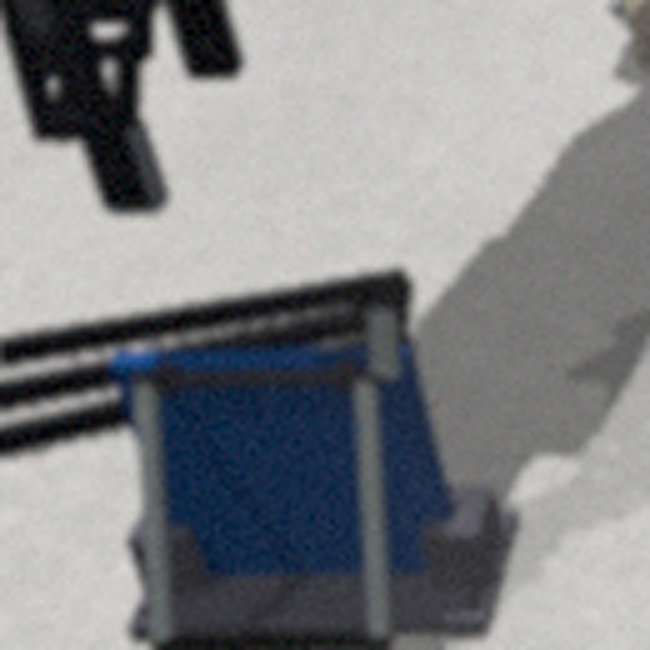

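servo_tool(motion=[[[0.03,0,0.29,-0.01,0.03,0],[0.03,0,0.29,-0.01,0.03,0],[0.03,0,0.29,-0.01,0.03,0],[0.03,0,0.29,-0.01,0.03,0],[0.02,0,0.29,0,0.02,0],[0,0,0,0,0,0]]])

```text
clock: 6.5
position: [0.5095, -0.3084, 0.3032]
ee_rot: [0.991, -0.13, 0.0, -0.002]
ft_force: [-0.5, 0.6, -0.3]
grip_width: 1.003
```

```bash
python3 plan.py 0.5053 -0.312 0.265 -15.3 4;python3 - <<'E'
from h import *
c=grab("scene","scene7"); crop(c,50,150,130,130,5,"pics/scene7.png")
t=grab("top","top7"); crop(t,310,140,110,80,7,"pics/top7.png")
from workcell import status
p=np.array(status.get_obs()["position"]);x=np.array([.9646,-.264,0])
for k in(.045,-.045):
    q=p+k*x-[0,0,.16];a=proj(c,q);b=proj(t,q);print((a[0]-50)*5,(a[1]-150)*5,(b[0]-310)*7,(b[1]-140)*7)
E
```

```text
t 6.5 pos [ 0.5095 -0.3084  0.3032] heading -14.95 F [-0.5  0.6 -0.3] w 1.003
[-0.02, 0.02, 0.19, -0.01, 0.0, 0.02], [-0.02, 0.02, 0.19, -0.01, 0.0, 0.02], [-0.02, 0.02, 0.19, -0.01, 0.0, 0.02], [-0.02, 0.02, 0.19, -0.01, 0.0, 0.02], 
192.89208335928308 388.7062585745167 496.1070994563502 237.69198011109597
262.2224079569898 249.56638140688284 446.42966610231434 468.27048806756125
```

View pics/scene7.png

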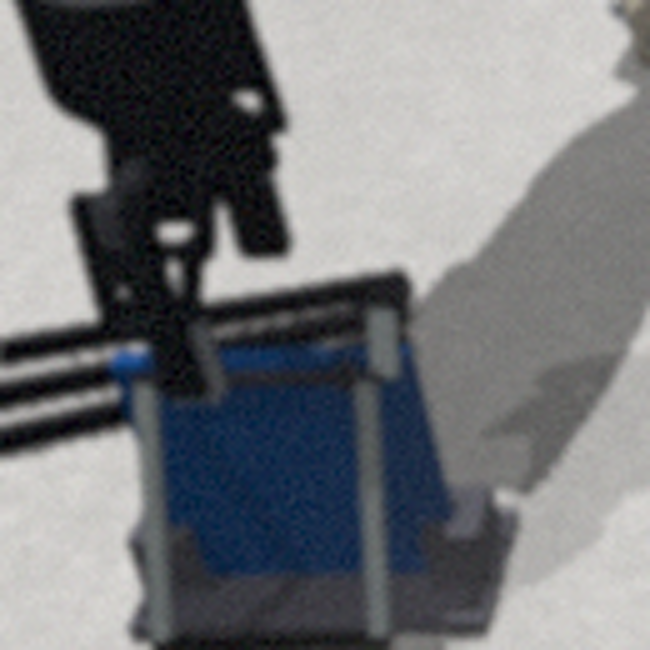

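View pics/top7.png

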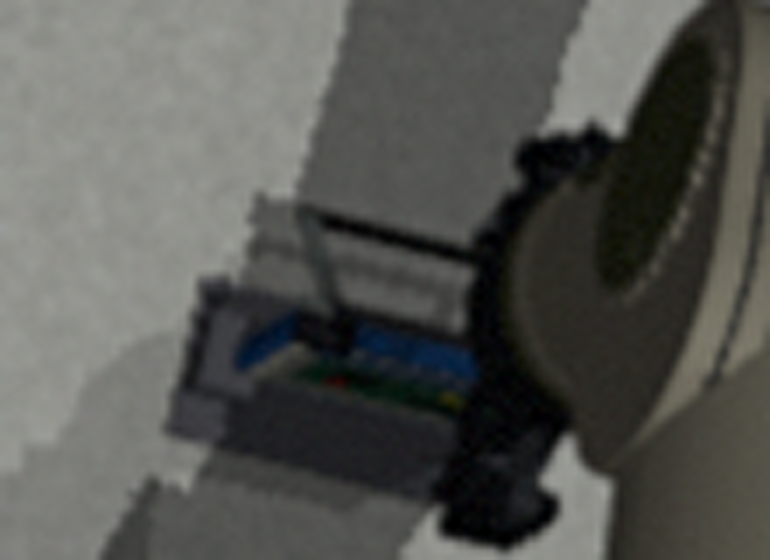

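servo_tool(motion=[[[-0.02,0.01,0.19,-0.01,0,0.02],[-0.02,0.01,0.19,-0.01,0,0.02],[-0.02,0.01,0.19,-0.01,0,0.02],[-0.02,0.01,0.15,-0.01,0,0.01],[0,0,0,0,0,0]]])

```text
clock: 7.1
position: [0.5059, -0.3097, 0.268]
ee_rot: [0.991, -0.133, 0.002, 0.001]
ft_force: [-0.1, 0.9, -0.1]
grip_width: 0.996
```

```bash
python3 plan.py 0.5053 -0.312 0.265 -15.3 1;python3 - <<'E'
from h import *
c=grab("scene","scene8"); crop(c,50,150,130,130,5,"pics/scene8.png")
E
```

```text
t 7.1 pos [ 0.5059 -0.3097  0.268 ] heading -15.33 F [-0.1  0.9 -0.1] w 0.996
[0.0, 0.05, 0.06, 0.02, -0.06, -0.01],
```

View pics/scene8.png

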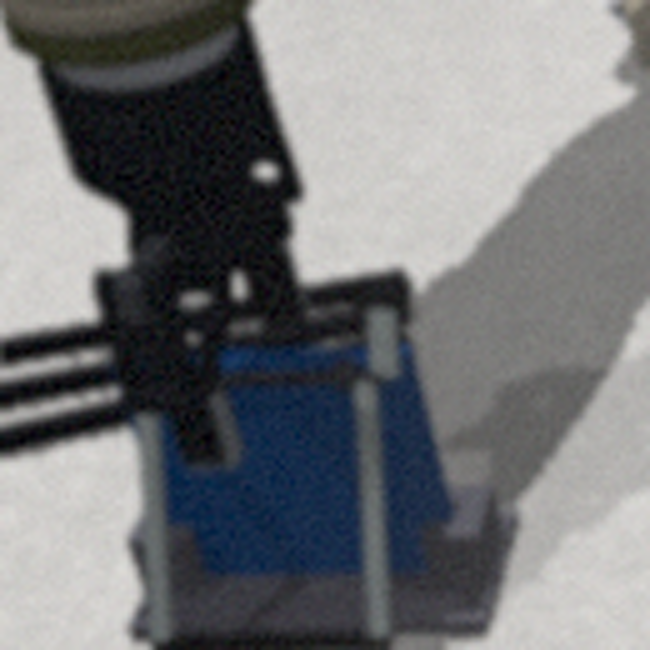

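servo_tool(motion=[[[0,0,0,0,0,0],[0,0,0,0,0,0],[0,0,0,0,0,0],[0,0,0,0,0,0],[0,0,0,0,0,0],[0,0,0,0,0,0],[0,0,0,0,0,0],[0,0,0,0,0,0]]], jaw=255, force=45)

```text
clock: 7.95
position: [0.5066, -0.31, 0.2701]
ee_rot: [0.991, -0.133, 0.004, 0.002]
ft_force: [-0.1, -0.7, 0.0]
grip_width: 0.11
```

```bash
python3 plan.py 0.5053 -0.312 0.30 -15.3 2;python3 - <<'E'
from h import *
c=grab("scene","scene9"); crop(c,50,150,130,130,5,"pics/scene9.png")
t=grab("top","top9"); crop(t,310,140,110,80,7,"pics/top9.png")
E
```

```text
t 7.95 pos [ 0.5066 -0.31    0.2701] heading -15.33 F [-0.1 -0.7  0. ] w 0.11
[-0.0, 0.02, -0.3, 0.02, -0.05, -0.0], [-0.01, 0.02, -0.3, 0.02, -0.05, -0.0],
```

View pics/scene9.png

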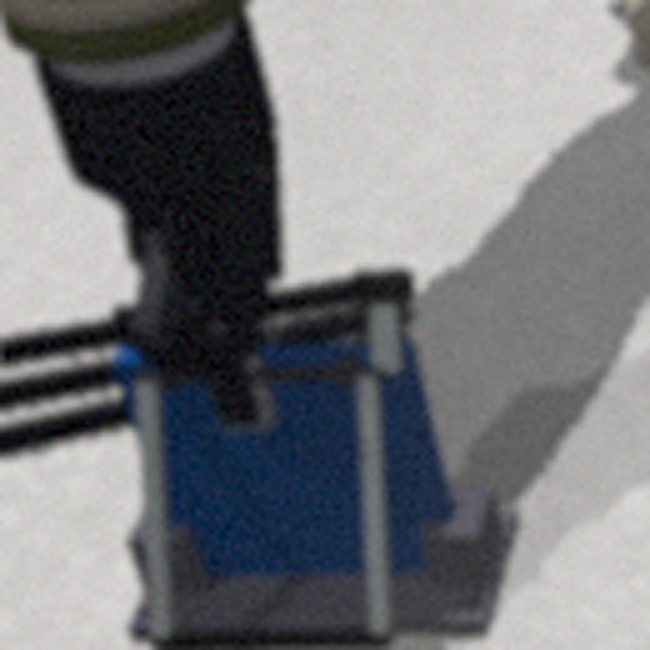

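servo_tool(motion=[[[0,0,-0.15,0,0,0],[0,0,-0.2,0,0,0],[0,0,-0.3,0,0,0],[0,0,-0.3,0,0,0],[0,0,-0.4,0,0,0],[0,0,-0.4,0,0,0],[0,0,-0.4,0,0,0]]])

```text
clock: 8.75
position: [0.5049, -0.3088, 0.3843]
ee_rot: [0.991, -0.133, 0.002, 0.001]
ft_force: [-0.7, -0.4, -2.1]
grip_width: 0.113
```

```bash
python3 plan.py 0.48 0.0 0.37 14.5 12;python3 - <<'E'
from h import *
c=grab("scene","scene10"); crop(c,40,100,140,160,4,"pics/scene10.png")
E
```

```text
t 8.75 pos [ 0.5049 -0.3088  0.3843] heading -15.3 F [-0.7 -0.4 -2.1] w 0.113
[-0.18, -0.49, 0.02, 0.0, -0.0, -0.5], [-0.15, -0.49, 0.02, 0.0, -0.0, -0.5], [-0.13, -0.5, 0.02, 0.0, -0.0, -0.5], [-0.11, -0.5, 0.02, 0.0, -0.0, -0.5], [-0.09, -0.51, 0.02, 0.0, -0.0, -0.5], [-0.07, -0.51, 0.02, 0.0, -0.0, -0.5], [-0.05, -0.51, 0.02, 0.0, -0.0, -0.5], [-0.02, -0.52, 0.02, 0.0, -0.0, -0.5], [-0.0, -0.52, 0.02, 0.0, -0.0, -0.5], [0.02, -0.52, 0.02, 0.0, -0.0, -0.5], [0.04, -0.51, 0.02, 0.0, -0.0, -0.5], [0.07, -0.51, 0.02, 0.0, -0.0, -0.5],
```

View pics/scene10.png

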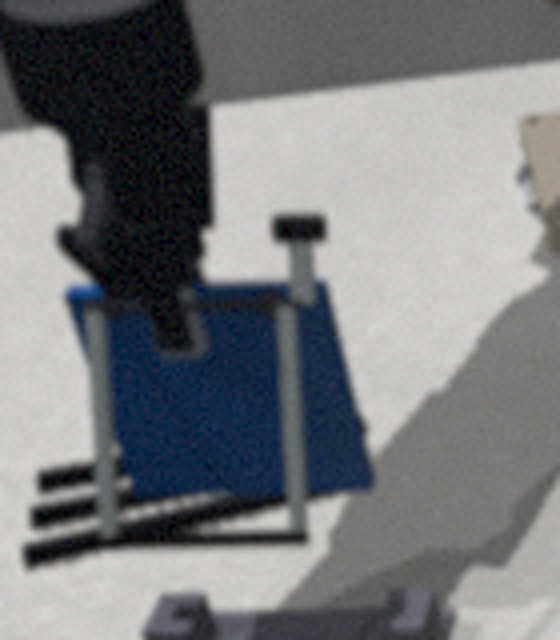

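servo_tool(motion=[[[-0.18,-0.49,0.02,0,0,-0.5],[-0.15,-0.49,0.02,0,0,-0.5],[-0.13,-0.5,0.02,0,0,-0.5],[-0.11,-0.5,0.02,0,0,-0.5],[-0.09,-0.51,0.02,0,0,-0.5],[-0.07,-0.51,0.02,0,0,-0.5],[-0.05,-0.51,0.02,0,0,-0.5],[-0.02,-0.52,0.02,0,0,-0.5],[0,-0.52,0.02,0,0,-0.5],[0.02,-0.52,0.02,0,0,-0.5],[0.04,-0.51,0.02,0,0,-0.5],[0.07,-0.51,0.02,0,0,-0.5]]])

```text
clock: 10.0
position: [0.4752, 0.0155, 0.3786]
ee_rot: [0.99, 0.141, 0.007, 0.007]
ft_force: [1.0, 0.1, -2.5]
grip_width: 0.106
```

```bash
python3 plan.py 0.565 0.019 0.32 14.5 7 -14
```

```text
t 10.0 pos [0.4752 0.0155 0.3786] heading 16.25 F [ 1.   0.1 -2.5] w 0.106
[0.25, 0.06, 0.17, 0.03, -0.42, 0.05], [0.25, 0.06, 0.16, 0.03, -0.42, 0.05], [0.26, 0.06, 0.15, 0.03, -0.42, 0.05], [0.27, 0.06, 0.14, 0.03, -0.42, 0.05], [0.27, 0.06, 0.13, 0.03, -0.42, 0.05], [0.28, 0.06, 0.12, 0.03, -0.42, 0.05], [0.28, 0.06, 0.11, 0.03, -0.42, 0.05],
```

servo_tool(motion=[[[0.25,0.06,0.17,0.03,-0.42,0.05],[0.25,0.06,0.16,0.03,-0.42,0.05],[0.26,0.06,0.15,0.03,-0.42,0.05],[0.27,0.06,0.14,0.03,-0.42,0.05],[0.27,0.06,0.13,0.03,-0.42,0.05],[0.28,0.06,0.12,0.03,-0.42,0.05],[0.28,0.06,0.11,0.03,-0.42,0.05],[0,0,0,0,0,0],[0,0,0,0,0,0]]])

```text
clock: 10.9
position: [0.5681, 0.0361, 0.318]
ee_rot: [0.983, 0.136, -0.124, 0.017]
ft_force: [0.1, 0.0, -1.8]
grip_width: 0.106
```

```bash
python3 plan.py 0.565 0.019 0.28 14.5 4 -14;python3 - <<'E'
from h import *
c=grab("scene","scene11"); crop(c,180,100,140,190,4,"pics/scene11.png")
t=grab("top","top11"); crop(t,190,120,130,110,6,"pics/top11.png")
E
```

```text
t 10.9 pos [0.5681 0.0361 0.318 ] heading 15.78 F [ 0.1  0.  -1.8] w 0.106
[0.01, 0.08, 0.19, 0.02, 0.02, 0.06], [0.01, 0.08, 0.19, 0.02, 0.02, 0.06], [0.01, 0.08, 0.19, 0.02, 0.02, 0.06], [0.01, 0.08, 0.19, 0.02, 0.02, 0.06],
```

View pics/scene11.png

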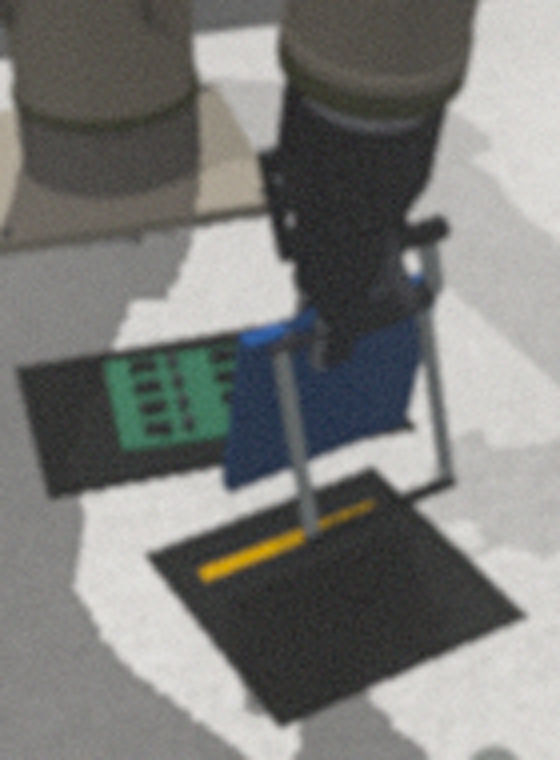

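View pics/top11.png

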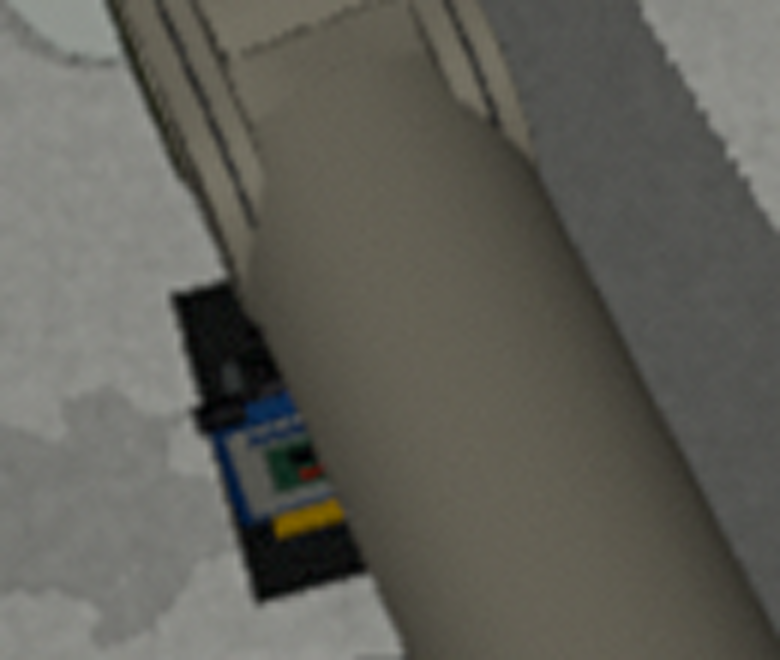

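```bash
cat > pred.py <<'E'
from h import *
from scipy.spatial.transform import Rotation as R
from workcell import status
def chart():
    o=status.get_obs();M=R.from_quat(o["ee_rot"]).as_matrix();x,y,z=M[:,0],-M[:,1],-M[:,2]
    C=np.array(o["position"])+.0097*y-.202*z; return C,x,y,z
def rep(st=np.array([.501,.0124,.002]),h=14.5):
    C,x,y,z=chart();b=C-.06*z+.005*x;h=np.radians(h);X=np.array([np.cos(h),np.sin(h),0]);Y=np.array([-np.sin(h),np.cos(h),0])
    print("C stripe xy",((C-st)@X).round(4),((C-st)@Y).round(4),"z",C[2].round(4),"rear edge x",((b-st)@X).round(4),"z of ends",(b+.06*y)[2].round(4),(b-.06*y)[2].round(4),"foot z",(C+.0665*x-.042*z)[2].round(4),"yaw err",np.degrees(np.arctan2(y@X,y@Y)).round(2),"lean",np.degrees(np.arctan2(z@X,z[2])).round(2))
if __name__=="__main__":
    rep()
    s=load("scene11.npz");C,x,y,z=chart()
    for a in((.005,.06,-.06),(.005,-.06,-.06),(.005,-.06,.06),(.0665,.046,-.042),(.0665,-.046,-.042)):
        u,v=proj(s,C+a[0]*x+a[1]*y+a[2]*z);print(a,round((u-180)*4),round((v-100)*4))
E
python3 pred.py
```

```text
C stripe xy 0.0203 0.0141 z 0.1227 rear edge x 0.0103 z of ends 0.0633 0.0634 foot z 0.0656 yaw err -1.24 lean 14.33
(0.005, 0.06, -0.06) 403 422
(0.005, -0.06, -0.06) 225 492
(0.005, -0.06, 0.06) 244 343
(0.0665, 0.046, -0.042) 448 485
(0.0665, -0.046, -0.042) 308 544
```

```bash
python3 plan.py 0.564 0.019 0.268 14.5 5 -14
```

```text
t 11.0 pos [0.5678 0.0355 0.3184] heading 15.72 F [-0.3  0.  -2.8] w 0.111
[0.02, 0.06, 0.2, 0.01, 0.01, 0.05], [0.02, 0.06, 0.2, 0.01, 0.01, 0.05], [0.02, 0.06, 0.2, 0.01, 0.01, 0.05], [0.02, 0.06, 0.2, 0.01, 0.01, 0.05], [0.02, 0.06, 0.2, 0.01, 0.01, 0.05],
```

servo_tool(motion=[[[0.02,0.06,0.2,0.01,0.01,0.05],[0.02,0.06,0.2,0.01,0.01,0.05],[0.02,0.06,0.2,0.01,0.01,0.05],[0.02,0.06,0.2,0.01,0.01,0.05],[0.02,0.06,0.16,0,0.01,0.05],[0,0,0,0,0,0],[0,0,0,0,0,0]]])

```text
clock: 11.7
position: [0.5635, 0.0165, 0.2672]
ee_rot: [0.985, 0.123, -0.12, 0.018]
ft_force: [-0.2, -0.7, -1.4]
grip_width: 0.11
```

```bash
python3 pred.py|head -1; python3 plan.py 0.565 0.019 0.2574 14.5 4 -14
```

```text
C stripe xy 0.0128 -0.0028 z 0.0712 rear edge x 0.0032 z of ends 0.0114 0.012 foot z 0.0143 yaw err 0.22 lean 13.97
t 11.7 pos [0.5635 0.0165 0.2672] heading 14.2 F [-0.2 -0.7 -1.4] w 0.11
[0.02, -0.01, 0.05, 0.01, -0.0, -0.01], [0.02, -0.01, 0.05, 0.01, -0.0, -0.01], [0.02, -0.01, 0.05, 0.01, -0.0, -0.01], [0.02, -0.01, 0.05, 0.01, -0.0, -0.01],
```

servo_tool(motion=[[[0.02,-0.01,0.05,0.01,0,0],[0.02,-0.01,0.05,0.01,0,0],[0.02,0,0.04,0,0,0],[0,0,0,0,0,0]]])

```text
clock: 12.1
position: [0.5649, 0.0185, 0.2599]
ee_rot: [0.985, 0.123, -0.12, 0.017]
ft_force: [0.1, -0.6, -3.2]
grip_width: 0.111
```

```bash
python3 pred.py|head -1; python3 plan.py 0.565 0.019 0.2574 14.5 1 -14
```

```text
C stripe xy 0.015 -0.0009 z 0.0638 rear edge x 0.0054 z of ends 0.0042 0.0046 foot z 0.0071 yaw err 0.21 lean 13.88
t 12.1 pos [0.5649 0.0185 0.2599] heading 14.25 F [ 0.1 -0.6 -3.2] w 0.111
[0.02, -0.01, 0.05, 0.03, -0.02, -0.05],
```

servo_tool(motion=[[[0.01,0,0.03,0.02,0,0],[0.01,0,0.02,0,0,0],[0,0,0,0,0,0]]])

```text
clock: 12.4
position: [0.5655, 0.0188, 0.2575]
ee_rot: [0.985, 0.123, -0.12, 0.016]
ft_force: [-1.6, -0.6, -1.8]
grip_width: 0.11
```

```bash
python3 pred.py|head -1;python3 - <<'E'
from h import *
c=grab("scene","scene12"); crop(c,180,100,140,190,4,"pics/scene12.png")
E
python3 plan.py 0.565 0.019 0.2574 14.5 1 -14
```

```text
C stripe xy 0.0157 -0.0004 z 0.0614 rear edge x 0.0062 z of ends 0.0018 0.0021 foot z 0.0047 yaw err 0.22 lean 13.85
t 12.45 pos [0.5654 0.0187 0.2576] heading 14.25 F [-1.3 -0.7 -1.9] w 0.107
[-0.01, -0.01, 0.0, 0.01, -0.03, -0.05],
```

View pics/scene12.png

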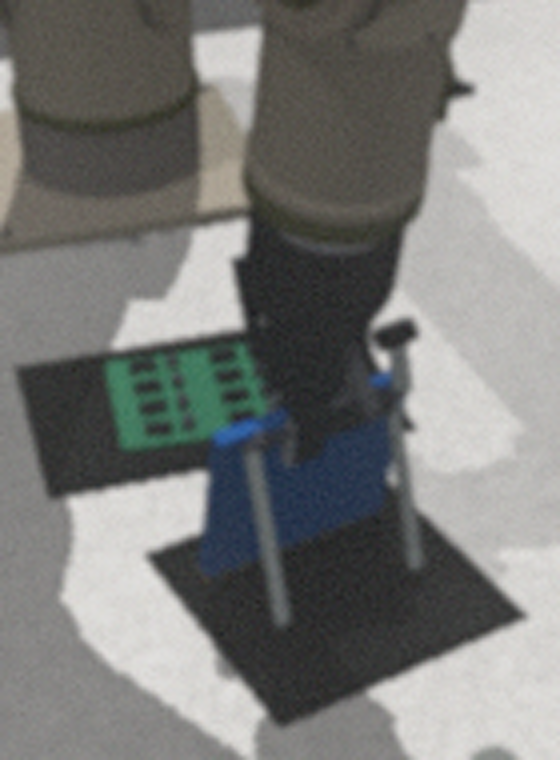

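servo_tool(motion=[[[0,0,0.03,0,0,0],[0,0,0.02,0,0,0]]])

```text
clock: 12.65
position: [0.5655, 0.0189, 0.2575]
ee_rot: [0.985, 0.123, -0.119, 0.016]
ft_force: [-2.3, -0.5, 7.3]
grip_width: 0.112
```

```bash
python3 pred.py|head -1; python3 plan.py 0.565 0.019 0.2574 14.5 1 -14
```

```text
C stripe xy 0.0161 -0.0005 z 0.0612 rear edge x 0.0067 z of ends 0.0016 0.0019 foot z 0.0046 yaw err 0.23 lean 13.75
t 12.65 pos [0.5655 0.0189 0.2575] heading 14.24 F [-2.3 -0.5  7.3] w 0.112
[-0.01, -0.0, 0.0, 0.02, -0.05, -0.05],
```

Contact (about +9 N change). Release.

servo_tool(motion=[[[0,0,0,0,0,0],[0,0,0,0,0,0],[0,0,0,0,0,0],[0,0,0,0,0,0],[0,0,0,0,0,0]]], jaw=110)

```text
clock: 13.15
position: [0.5658, 0.019, 0.2581]
ee_rot: [0.985, 0.123, -0.118, 0.016]
ft_force: [-0.1, -0.0, -0.7]
grip_width: 0.572
```

```bash
python3 - <<'E'
from h import *
c=grab("scene","scene13"); crop(c,180,100,140,190,4,"pics/scene13.png")
E
python3 plan.py 0.565 0.019 0.2574 14.5 1 -14
```

```text
t 13.2 pos [0.5658 0.019  0.258 ] heading 14.23 F [-0.3  0.1 -0.1] w 0.568
[-0.01, -0.0, 0.02, 0.02, -0.07, -0.05],
```

View pics/scene13.png

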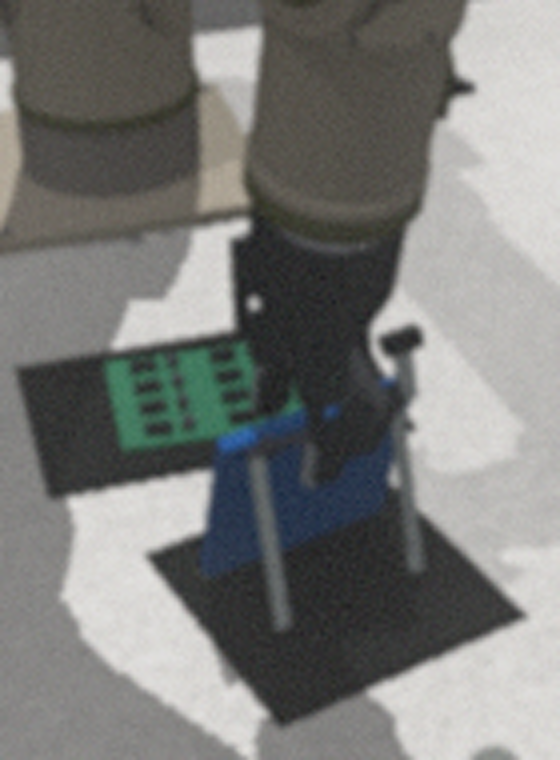

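servo_tool(motion=[[[0,0,-0.1,0,0,0],[0,0,-0.2,0,0,0],[0,0,-0.3,0,0,0],[0,0,-0.4,0,0,0],[0,0,-0.5,0,0,0],[0,0,-0.6,0,0,0],[0,0,-0.6,0,0,0]]])

```text
clock: 13.9
position: [0.5973, 0.0274, 0.3965]
ee_rot: [0.985, 0.123, -0.119, 0.016]
ft_force: [0.6, -0.8, -0.3]
grip_width: 0.568
```

```bash
python3 plan.py 0.50 -0.25 0.42 -10 12
```

```text
t 13.9 pos [0.5973 0.0274 0.3965] heading 14.27 F [ 0.6 -0.8 -0.3] w 0.568
[-0.27, 0.41, 0.03, 0.05, 0.23, 0.4], [-0.26, 0.42, 0.02, 0.05, 0.23, 0.4], [-0.24, 0.43, 0.01, 0.05, 0.23, 0.4], [-0.23, 0.43, 0.01, 0.05, 0.23, 0.4], [-0.21, 0.44, 0.0, 0.05, 0.23, 0.4], [-0.2, 0.45, -0.01, 0.05, 0.23, 0.4], [-0.18, 0.46, -0.01, 0.05, 0.23, 0.4], [-0.17, 0.46, -0.02, 0.05, 0.23, 0.4], [-0.15, 0.47, -0.02, 0.05, 0.23, 0.4], [-0.13, 0.47, -0.03, 0.05, 0.23, 0.4], [-0.11, 0.48, -0.03, 0.05, 0.23, 0.4], [-0.1, 0.48, -0.04, 0.05, 0.23, 0.4],
```

servo_tool(motion=[[[-0.27,0.41,-0.2,0.05,0.23,0.4],[-0.26,0.42,0,0.05,0.23,0.4],[-0.24,0.43,0,0.05,0.23,0.4],[-0.23,0.43,0,0.05,0.23,0.4],[-0.21,0.44,0,0.05,0.23,0.4],[-0.2,0.45,-0.01,0.05,0.23,0.4],[-0.18,0.46,-0.01,0.05,0.23,0.4],[-0.17,0.46,-0.02,0.05,0.23,0.4],[-0.15,0.47,-0.02,0.05,0.23,0.4],[-0.13,0.47,-0.03,0.05,0.23,0.4],[-0.11,0.48,-0.03,0.05,0.23,0.4],[-0.1,0.48,-0.04,0,0.23,0.4]]])

```text
clock: 15.1
position: [0.5025, -0.2506, 0.4564]
ee_rot: [0.996, -0.087, 0.018, 0.001]
ft_force: [0.4, 0.3, 0.1]
grip_width: 0.567
```

```bash
python3 - <<'E'
from h import *
c=grab("scene","scene14"); crop(c,180,130,140,150,5,"pics/scene14.png")
t=grab("top","top14"); crop(t,190,120,130,110,6,"pics/top14.png"); cv2.imwrite("pics/topfull14.png",t["color"][:,:,::-1])
a=load("top0.npz")["color"].astype(int)[180:222,112:190];b=t["color"].astype(int)[180:222,112:190]
print("orange area diff",abs(a-b).mean(),abs(a-b).max())
E
```

```text
orange area diff 7.177146927146927 39
```

View pics/scene14.png

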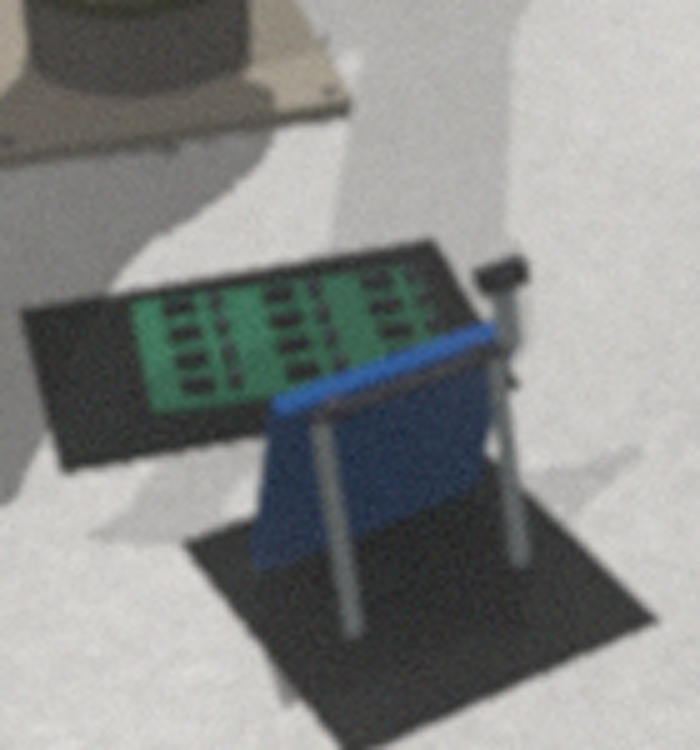

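View pics/top14.png

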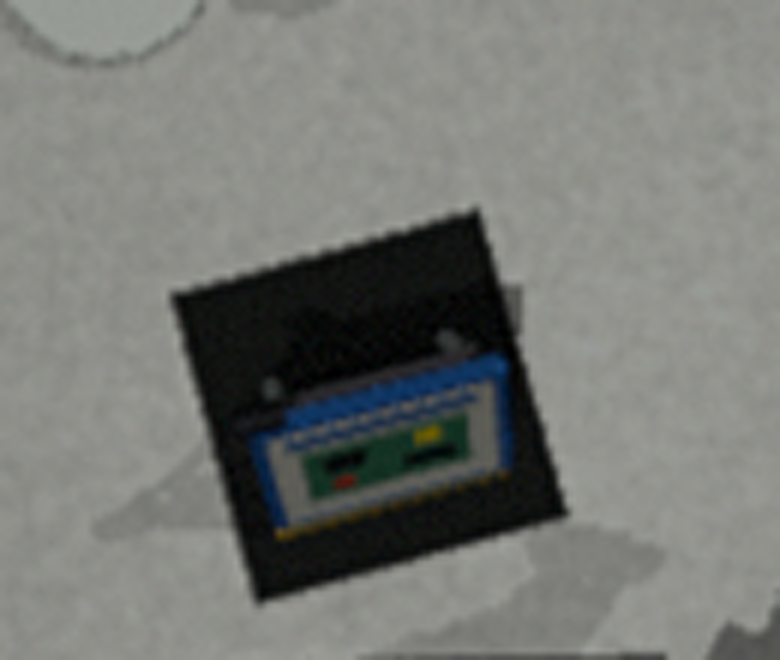

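```bash
python3 - <<'E'
from h import *
s=load("scene14.npz");t=load("top14.npz")
S=lambda X,Y:(180+(X+.5)/5-.5,130+(Y+.5)/5-.5)
T=lambda X,Y:(190+(X+.5)/6-.5,120+(Y+.5)/6-.5)
h=np.radians(14.5);X=np.array([np.cos(h),np.sin(h),0]);Y=np.array([-np.sin(h),np.cos(h),0]);st=np.array([.501,.0124,.002])
def r(n,P):print(n,((P-st)@X*1e3).round(1),((P-st)@Y*1e3).round(1),(P[2]*1e3).round(1))
P,e=tri(s,S(278,412),t,T(503,355));r("rear top -y",P);print(e)
r("foot -y",onz(s,*S(352,635),.004));r("foot +y",onz(s,*S(520,565),.004))
r("front bottom +y",onz(t,*T(278,530),.003));r("front bottom -y",onz(t,*T(512,470),.003))
r("rear bottom -y scene",onz(s,*S(255,568),.002));
r("roll",onz(s,*S(502,273),.155))
for n,cam in(("scene",("scene0.npz","scene14.npz")),("top",("top0.npz","top14.npz"))):
    for f in cam:
        c=load(f)["color"];m=cv2.inRange(cv2.cvtColor(c,cv2.COLOR_RGB2HSV),(5,170,80),(15,255,255))
        k,l,stt,ce=cv2.connectedComponentsWithStats(m);i=1+stt[1:,4].argmax();print(f,stt[i],ce[i].round(1))
E
```

```text
rear top -y 35.8 -60.1 115.9
0.0016041255570446076
foot -y 65.3 -43.8 4.0
foot +y 66.0 45.2 4.0
front bottom +y -3.8 59.1 3.0
front bottom -y -6.4 -59.4 3.0
rear bottom -y scene 1.4 -58.8 2.0
roll 47.1 44.6 155.0
scene0.npz [352 174  33  37 936] [368.5 191.9]
scene14.npz [352 174  33  37 948] [368.5 191.8]
top0.npz [125 198  45   9 185] [147.1 201.7]
top14.npz [125 198  45   8 183] [147.4 201.7]
```

```bash
python3 -c "
from workcell import order,status
print(status.get_obs()['clock']);print(order.hand_in())"
```

```text
15.2
the job is handed in; nothing more can be done
None
```

The blue chart is standing on its unfolded leg on the black pad, and I handed the job in at 15.2 s. The hand-in gives no verdict, so what follows rests on my own measurements from the last pictures.

**What I did:** With the chart still in its holder, I pushed the thumb roll over the top edge with the shut fingertips until it met its stop. Then I pinched the top edge, lifted the chart out and carried it to the pad. I set it down with the gripper tilted about 14° and let go once it touched.

**Checks before placing:** With the chart in its holder, the foot bar measured 66 mm behind the chart's centre plane and 40 mm below its centre. That matches the fully open position.

**Checks after placing:**

| Check | Measured | Required |
|---|---|---|
| Front bottom edge | 4 to 6 mm short of the stripe's middle | bottom edge within 20 mm of the stripe |
| Chart centre along the stripe's x (estimate) | about +17 mm | -7 to +37 mm |
| Centring along the stripe | within about 1 mm | within 20 mm |
| Angle to the stripe | about 1° | under 14° |
| Lean back | about 16° | 9 to 24° |
| Leg feet | 65 to 66 mm on the far side | far side |
| Roll along the stripe's y | about +45 mm | above +20 mm |

The orange chart's image centre moved less than 0.5 pixel in both views. The gripper is clear of everything.

**Disagreement:** One reading was off. While the fingertips were still pressing on the roll, the foot measured only 52 mm out. After release it read 66 mm, so I took that as the chart tipping slightly under the push. None of the final checks failed.

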